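Change the batch on the sample hob

ROBOT

A 6-joint arm with a two-finger parallel gripper is mounted at the origin on the work surface. World frame = base frame: x ahead of the robot, y to its left, z up, the work surface at z = 0. Lengths are in m, angles in rad, forces in N, time in s.
With the tool pointing down it reaches from about 0.3 to 0.75 m from the base axis. Payload 8.5 kg.
Tool frame: the origin (TCP) lies at the very end of the fingers, on their centre line; the grasp point (between the pads) lies 19 mm behind it; z points along the fingers, y is the line along which they close (so a half turn about z gives the same grasp; the last joint's range is limited). The gripper opens to 88 mm and grips with 3 to 60 N. Pads are 18 mm wide; open, the fingers measure 123 mm over their backs; the gripper's body (75 mm by 187 mm) begins 45 mm behind the grasp point.
Start: joints at [1.129, 0.381, 1.297, -0, 1.464, -0.215], TCP at [0.124, 0.536, 0.239] pointing down, gripper open.
Joint ranges: [-3.11, 3.11], [-0.89, 2.33], [0.22, 2.48], [-1.42, 4.56], [0.17, 2.85], [-2.88, 2.88]. Speed limits (rad/s): [2.39, 2.39, 3.14, 3.14, 3.14, 3.14].

INTERFACE

Orientations are given as a rotation vector (axis times angle).
In Python, from rig import manip gives the robot as it stands. The module is installed in compiled form; this text tells all that it offers.
- The arm moves only by the shell command python3 -m creep 'ROWS'. ROWS is JSON, a list that holds one entry, the list of rows, each a list of 5 numbers: the gripper command: -1 is fully open, 1 is shut, values between are in proportion, then the shift along the world's x, y, z in mm, then the turn about the world's z in rad. In form: [[[grip, tx, ty, tz, spin], ...]]. A call has 1 to 10 rows; each row shifts and turns the commanded pose from where the row before left it; what a row does not reach is not made up. A row lasts 1/12 s, in which the tool goes at most 41.7 mm and 7.16 degrees, less where a joint would pass 70% of its speed; a pose out of reach is approached as far as the arm can. A call is refused whole if a number of a shift passes 41.7 or a number of a turn 0.125, either way. A call with a gripper value outside its range is refused whole. The fingers move at their own pace and stop on an object; the grip force is fixed at half the most. Time passes only in rows, so rows that do not move let the fingers close. It gives the time, the measured TCP pose, the force, the opening and the grip force at its end, in the units of the state.
- manip.get_obs(): the state, without advancing time (a new reading comes with each control period).
- manip.snapshot(name): name is "side" or "top" or "wrist"; returns a dict with "frame" (420x560x3 uint8, blue, green, red), "mtx" (3x3 intrinsics, pixels), "D" ([k1, k2, p1, p2, k3] as OpenCV has them; the pictures are not rectified), "xyz" and "attitude" of the camera in the world; the wrist camera has in their place "T_tool_cam" (4x4, takes a point from camera to tool coordinates, whose origin is the TCP and whose axes are the flange's). Camera axes: x right, y down, z forward; pixel columns grow to the right and rows downward; lengths in m; the calibration is good to about 2 mm. A picture is of the moment at which its call begins: read the wrist's pose just before it. There is no depth.
- manip.sign_off(): hands the job in; it is judged then, once.
The state is a dict: "clock": time; "qpos": joint angles; "joint_vel": joint speeds; "tau": joint torques, N m; "ee_pos": TCP position; "eef_rot": TCP orientation; "contact_force": force on the tool from outside, world axes, zero at the start; "moment": the same for the moment, N m; "grip_width": opening from 0.0 (shut) to 1.0 (fully open); "finger_force": force on a finger pad.
Only numpy, scipy, OpenCV 4.12 (cv2) and the standard library are available. Lean on these libraries where they do the work, as an engineer would, in place of code of your own. Each camera call takes 0.05 s, during which the arm holds its last target. There are 200 camera calls.

TASK

Change the batch on the hob: first switch it off by pulling the knob up, turning it to the dot and pushing it fully in again; then slide the finished tall pots from the heating places to the cooling places on the right and the waiting squat pots from the left onto the heating places, one to a place, each wholly inside its ring. Keep the pots on the glass: slide, never lift or tip them. When all are in place, pull the knob up again, set it to the middle mark (warm), push it fully in, and leave the bottle, basin and tube rack alone.

Things in the scene. Friction and masses are not known exactly. Their poses are not given: they have to be found in the camera images.
- tall0_centre (a point): Plain steel sample pot with a flat fixed lid, the tall kind: a smooth upright cylinder 60 mm across, 65 mm high, about 0.35 kg. This point is on its axis at half its height, 32.5 mm above its underside; z up along the axis. It starts finished, on one of the heating places. May be absent.
- tall0: The same pot (tall); origin at the centre of its underside, z up.
- tall1_centre (a point): Plain steel sample pot with a flat fixed lid, the tall kind: a smooth upright cylinder 60 mm across, 65 mm high, about 0.35 kg. This point is on its axis at half its height, 32.5 mm above its underside; z up along the axis. It starts finished, on one of the heating places. May be absent.
- tall1: The same pot (tall); origin at the centre of its underside, z up.
- squat0_centre (a point): Plain steel sample pot with a flat fixed lid, the squat kind: a smooth upright cylinder 60 mm across, 40 mm high, about 0.35 kg. This point is on its axis at half its height, 20 mm above its underside; z up along the axis. It starts waiting, on one of the waiting places. May be absent.
- squat0: The same pot (squat); origin at the centre of its underside, z up.
- squat1_centre (a point): Plain steel sample pot with a flat fixed lid, the squat kind: a smooth upright cylinder 60 mm across, 40 mm high, about 0.35 kg. This point is on its axis at half its height, 20 mm above its underside; z up along the axis. It starts waiting, on one of the waiting places. May be absent.
- squat1: The same pot (squat); origin at the centre of its underside, z up.
- hob: Black glass bench hob, fixed, a flat slab 340 mm (its x) by 520 mm (its y) and 10 mm thick; origin at the centre of its underside, smooth level top 10 mm above. Three pairs of printed places in line along its y, two lanes 130 mm apart. A pot gripped or pushed no higher than about 40 mm above it slides without tipping.
- wait0 (a point): Centre, on the hob's top, of the waiting place in the lane near the robot: plain thin ring 90 mm across inside, at the robot's left end of the hob (165 mm to the left of the heating place).
- heat0 (a point): Centre, on the hob's top, of the heating place in the lane near the robot: three concentric white rings, the largest 90 mm across inside, in the middle of the hob.
- cool0 (a point): Centre, on the hob's top, of the cooling place in the lane near the robot: thin ring 90 mm across inside with a cross in it, at the robot's right end of the hob (165 mm to the right of the heating place).
- wait1 (a point): Centre, on the hob's top, of the waiting place in the lane far from the robot: plain thin ring 90 mm across inside, at the robot's left end of the hob (165 mm to the left of the heating place).
- heat1 (a point): Centre, on the hob's top, of the heating place in the lane far from the robot: three concentric white rings, the largest 90 mm across inside, in the middle of the hob.
- cool1 (a point): Centre, on the hob's top, of the cooling place in the lane far from the robot: thin ring 90 mm across inside with a cross in it, at the robot's right end of the hob (165 mm to the right of the heating place).
- box: Fixed white control box, 130 x 130 mm, 50 mm high, to the right of the hob; origin under its centre. On top the knob; around it, on the side away from the robot, the marks: from left to right a dot (off), a single bar (warm), a double bar (full).
- dial_grip (a point): Hob knob on the control box: grey skirt disc 72 mm across with an upright black bar 60 mm long, 14 mm wide, 34 mm high on it, a white line on top at its pointer end. The point is on the turning axis in the bar, 23 mm above the skirt, 11 mm below the bar's top; 82 mm above the table when in. Rises and turns with the knob. x along the bar to the pointer end, z up.
- dial (a joint): Knob angle, rad, clockwise from above: 0 off (dot), 0.65 warm (single bar, middle), 1.3 full (double bar, where it starts). Locked while in; turns easily when pulled up over 9 mm and stays where left. It goes fully in only at a mark; pushing centres it if within 0.12 rad of one.
- dial_pull (a joint): How far the knob is pulled up, in m: 0 = fully in, 0.014 = fully out. A stiff slide (about 5 N), without a spring: it stays where it is left, so it must be pushed in again (10 N or so).
- bottle0: White closed reagent bottle, 64 mm across, 170 mm high, standing beyond the hob; origin under its centre. Leave it alone.
- basin: Pink plastic basin, 200 mm across, 80 mm high, to the left of the hob; origin under its centre. Leave it alone.
- rack: Clear rack with capped test tubes, 75 x 200 mm, 106 mm high, beyond the control box; origin under its centre. Leave it alone.
There are look-alikes about, which are no part of the job. What is shaped like the squat0 but purple or turquoise is not meant. What is shaped like the tall0 but yellow is not meant.

How it is judged:
By the outcome, as a careful person would: the job done as asked, in the order asked, and still so for the second after the job is handed in, with the robot touching nothing.
Of tall0, tall1, squat0, squat1 only 3 to 4 are there at a start; the rules pass over those that are not, and their reading is None.
At some moment in a run one of tall0, tall1, squat0, squat1 may be knocked a few centimetres aside while the robot is not near it.
Once in a run the grip may slacken for a moment while it holds something.
It also fails if it takes over 210 s, if anything falls off the work surface, if the arm or the gripper's body presses on something with over 40 N, if the wrist force passes 120 N, or if a joint passes its speed limit or range.

## Working session

There is one attempt and no reset: what is moved stays moved. The work goes in short steps, Python scripts to look and compute and a shell command to move; the robot and the scene stay as the last step left them, time stands still between calls to the robot, and variables do not carry over. Pictures are saved under pics/ and viewed, at most 14 in all, crops included, and the job is handed in when it is done.

```bash
mkdir -p pics
cat > h.py <<'E'
import numpy as np, cv2
from rig import manip
from scipy.spatial.transform import Rotation as R
def snap(name,fn=None):
    s=manip.get_obs(); d=manip.snapshot(name)
    if name=="wrist":
        T=np.eye(4);T[:3,:3]=R.from_rotvec(s["eef_rot"]).as_matrix();T[:3,3]=s["ee_pos"]
        d["C"]=T@np.array(d["T_tool_cam"])
    else:
        C=np.eye(4);a=np.array(d["attitude"],float)
        C[:3,:3]=a if a.shape==(3,3) else R.from_rotvec(a).as_matrix();C[:3,3]=d["xyz"];d["C"]=C
    if fn: cv2.imwrite("pics/"+fn,d["frame"])
    return d
def pix2(d,uv,z):
    p=cv2.undistortPoints(np.array(uv,float).reshape(-1,1,2),np.array(d["mtx"]),np.array(d["D"])).reshape(-1,2)
    r=np.c_[p,np.ones(len(p))]@d["C"][:3,:3].T; o=d["C"][:3,3]
    return o+r*((z-o[2])/r[:,2])[:,None]
def proj(d,P):
    I=np.linalg.inv(d["C"]); 
    return cv2.projectPoints(np.array(P,float).reshape(-1,1,3),cv2.Rodrigues(I[:3,:3])[0],I[:3,3],np.array(d["mtx"]),np.array(d["D"]))[0].reshape(-1,2)
E
python3 - <<'E'
from h import *
np.set_printoptions(precision=3,suppress=True)
for n in ["top","side"]:
    d=snap(n,n+"0.png"); print(n,d.get("attitude"),d["C"],d["mtx"])
s=manip.get_obs();print(s)
E
```

```text
top [-2.128  2.11  -0.192] [[ 0.009 -0.982  0.187  0.272]
 [-1.    -0.008  0.009  0.07 ]
 [-0.007 -0.187 -0.982  1.451]
 [ 0.     0.     0.     1.   ]] [[508.144   0.    276.526]
 [  0.    508.144 207.304]
 [  0.      0.      1.   ]]
side [-2.036  0.467 -0.238] [[ 0.906 -0.226  0.357  0.064]
 [-0.422 -0.433  0.797 -0.936]
 [-0.026 -0.873 -0.488  0.725]
 [ 0.     0.     0.     1.   ]] [[503.085   0.    296.545]
 [  0.    503.085 219.299]
 [  0.      0.      1.   ]]
{'clock': 0.1, 'qpos': array([ 1.129,  0.381,  1.298,  0.   ,  1.464, -0.215]), 'joint_vel': array([-0.002, -0.   , -0.002,  0.001,  0.001,  0.001]), 'tau': array([  0.004, -43.866, -22.491,   0.071,   0.034,  -0.   ]), 'ee_pos': array([0.124, 0.536, 0.238]), 'eef_rot': array([-0.355, -3.121,  0.002]), 'contact_force': array([ 0.493,  0.377, -0.191]), 'moment': array([ 0.005,  0.056, -0.007]), 'finger_force': 0.0, 'grip_width': 0.9995770636590425}
```

View pics/top0.png

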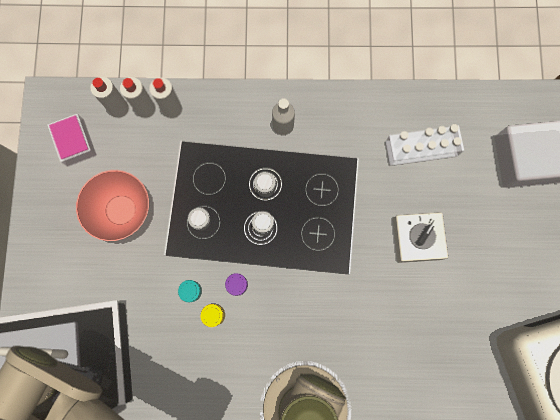

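View pics/side0.png

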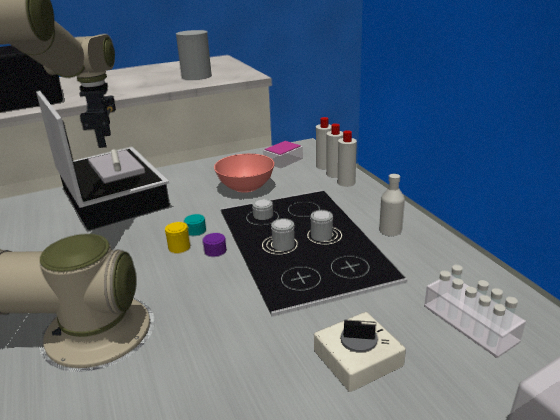

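Three plain steel pots show: two tall on the heating places (top 264,183 and 262,222), one squat on the near waiting place (198,218). The far waiting place (209,179) is empty. Purple (236,285), turquoise (189,291) and yellow (212,315) are the look-alikes. I'll confirm with one enlarged crop, knob included.

Run:
```python
import cv2,numpy as np
t=cv2.imread("pics/top0.png");
a=cv2.resize(t[135:280,160:365],None,fx=2.6,fy=2.6,interpolation=cv2.INTER_CUBIC)
b=cv2.resize(t[205:270,385:455],None,fx=3.7,fy=3.7,interpolation=cv2.INTER_CUBIC)
o=np.zeros((377,795,3),np.uint8);o[:a.shape[0],:a.shape[1]]=a[:377];o[:b.shape[0],535:535+b.shape[1]]=b
cv2.imwrite("pics/c1.png",o)
from h import *
```

```text
(no output)
```

View pics/c1.png

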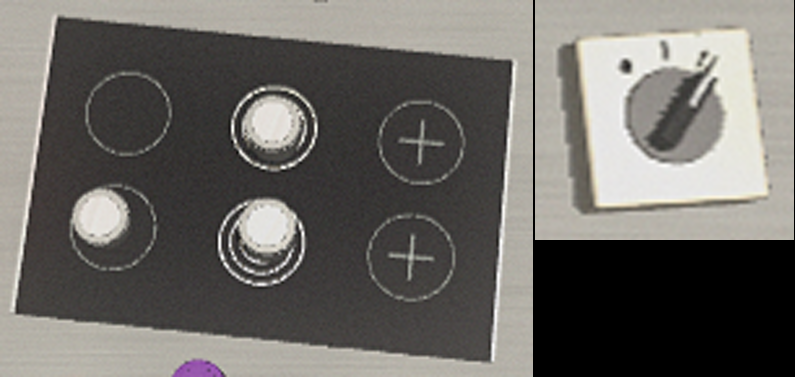

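```bash
cat >> h.py <<'E'
def fit_rings(P,names):
    M={"wait1":(65,165),"heat1":(65,0),"cool1":(65,-165),"wait0":(-65,165),"heat0":(-65,0),"cool0":(-65,-165)}
    A=np.array([M[n] for n in names])/1000.;a=A-A.mean(0);P=np.array(P)[:,:2];b=P-P.mean(0)
    th=np.arctan2((a[:,0]*b[:,1]-a[:,1]*b[:,0]).sum(),(a*b).sum())
    Rm=np.array([[np.cos(th),-np.sin(th)],[np.sin(th),np.cos(th)]]);t=P.mean(0)-Rm@A.mean(0)
    return th,t,{n:Rm@np.array(M[n])/1000+t for n in M},np.linalg.norm(A@Rm.T+t-P,axis=1)
E
python3 - <<'E'
from h import *
np.set_printoptions(precision=4,suppress=True)
d=snap("top")
f=lambda q:np.array(q,float)/2.6+[160,135]
g=lambda q:(np.array(q,float)-[535,0])/3.7+[385,205]
th,t,M,r=fit_rings(pix2(d,f([(128,113),(274,128),(421,142),(113,228),(261,242),(411,257)]),.01),["wait1","heat1","cool1","wait0","heat0","cool0"])
print("hob",th,t,r);print(M)
print("tall",pix2(d,f([(267,226),(273,122)]),.075));print("squat",pix2(d,f([(101,216)]),.05))
b=pix2(d,g([(577,38),(748,30),(768,195),(595,207)]),.05);print("box",b.mean(0),b)
print("skirt",pix2(d,g([(675,115)]),.059),"line",pix2(d,g([(706,68)]),.093),"marks",pix2(d,g([(626,66),(664,47),(703,57)]),.05))
E
```

```text
hob -0.0919399560446742 [0.5501 0.1221] [0.0006 0.0002 0.0002 0.0007 0.0006 0.0001]
{'wait1': array([0.63  , 0.2805]), 'heat1': array([0.6148, 0.1162]), 'cool1': array([ 0.5997, -0.0481]), 'wait0': array([0.5005, 0.2924]), 'heat0': array([0.4854, 0.1281]), 'cool0': array([ 0.4702, -0.0362])}
tall [[0.493  0.12   0.075 ]
 [0.6057 0.1152 0.075 ]]
squat [[0.5064 0.2995 0.05  ]]
box [ 0.4598 -0.3197  0.05  ] [[ 0.5189 -0.2515  0.05  ]
 [ 0.5261 -0.3794  0.05  ]
 [ 0.4023 -0.3875  0.05  ]
 [ 0.392  -0.2602  0.05  ]]
skirt [[ 0.46   -0.3196  0.059 ]] line [[ 0.49  -0.334  0.093]] marks [[ 0.4979 -0.2873  0.05  ]
 [ 0.5126 -0.3162  0.05  ]
 [ 0.5052 -0.3449  0.05  ]]
```

```bash
python3 -m creep '[[[-1,26,-32,0,-0.12],[-1,26,-32,0,-0.12],[-1,26,-32,0,-0.12],[-1,26,-32,0,-0.12],[-1,26,-32,0,-0.12],[-1,26,-32,0,-0.12],[-1,26,-32,0,-0.12],[-1,26,-32,0,-0.12],[-1,26,-32,0,-0.12],[-1,26,-32,0,-0.12]]]'; python3 -m creep '[[[-1,10,-40,0,-0.12],[-1,10,-40,0,-0.12],[-1,10,-40,0,-0.12],[-1,10,-40,0,-0.12],[-1,10,-40,0,-0.12],[-1,10,-40,0,-0.12],[-1,10,-40,0,-0.12],[-1,10,-40,0,-0.12],[-1,10,-40,0,-0.12],[-1,10,-40,0,-0.12]]]'; python3 -m creep '[[[-1,-3,-15,0,-0.12],[-1,-3,-15,0,-0.12],[-1,-3,-15,0,-0.12],[-1,-3,-15,0,-0.12],[-1,-3,-15,0,-0.12],[-1,-3,-15,0,-0.12],[-1,-3,-15,0,-0.12],[-1,-3,-15,0,-0.12],[-1,-3,-15,0,-0.12],[-1,0,0,0,0]]]'
cat >> h.py <<'E'
def yaw():
    m=R.from_rotvec(manip.get_obs()["eef_rot"]).as_matrix(); return np.arctan2(m[1,1],m[0,1])
def st():
    s=manip.get_obs(); print("t",round(s["clock"],2),"pos",np.round(s["ee_pos"],4),"yaw",round(yaw(),3),"F",np.round(s["contact_force"],1),"g",round(s["grip_width"],3),s["finger_force"],"q",np.round(s["qpos"],2))
E
python3 - <<'E'
from h import *
st(); d=snap("wrist","w1.png")
E
```

```text
clock: 0.98
ee_pos: [0.3844, 0.214, 0.2388]
eef_rot: [-2.063, -2.369, -0.0]
contact_force: [0.2, 0.3, -0.6]
grip_width: 0.999
finger_force: 0.0
clock: 1.82
ee_pos: [0.4836, -0.1862, 0.2386]
eef_rot: [-3.04, -0.79, 0.0]
contact_force: [1.1, -0.4, 0.6]
grip_width: 1.004
finger_force: 0.0
clock: 2.65
ee_pos: [0.4561, -0.3212, 0.2382]
eef_rot: [3.014, -0.887, -0.001]
contact_force: [-0.1, -0.3, 0.4]
grip_width: 1.001
finger_force: 0.0
t 2.65 pos [ 0.4561 -0.3212  0.2382] yaw -2.143 F [-0.1 -0.3  0.4] g 1.001 0.0 q [-0.83  0.39  1.28 -0.    1.47  1.32]
```

View pics/w1.png

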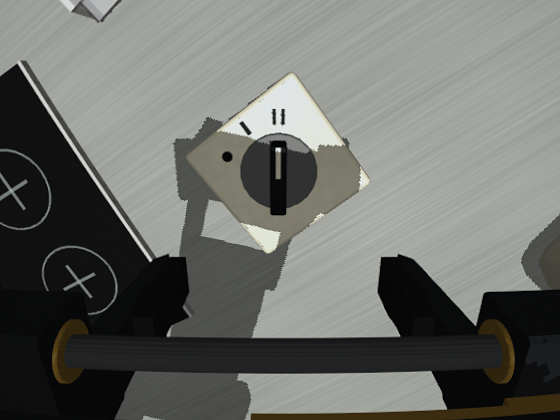

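Run:
```python
from h import *
np.set_printoptions(precision=4,suppress=True)
d=snap("wrist"); print("skirt",pix2(d,[(278.5,172)],.059),"mid top",pix2(d,[(278.3,171)],.093))
b=pix2(d,[(278,142),(278,195)],.093);v=b[0]-b[1];print(b,"bar yaw",np.arctan2(v[1],v[0]))
m=pix2(d,[(227,156),(245,128),(279,116)],.05);c=pix2(d,[(278.5,172)],.059)[0];print("marks",np.arctan2(m[:,1]-c[1],m[:,0]-c[0]))
b=pix2(d,[(186,155),(292,72),(370,182),(268,254)],.05);print("box",b.mean(0),b)
t=snap("top")
print(proj(d,[[.46,-.3197,.05],[.46,-.3197,.059],[.46,-.3197,.093]]))
```

```text
skirt [[ 0.4629 -0.321   0.059 ]] mid top [[ 0.4704 -0.3261  0.093 ]]
[[ 0.4907 -0.3387  0.093 ]
 [ 0.453  -0.3147  0.093 ]] bar yaw -0.5684516502730469
marks [ 0.7382  0.099  -0.5747]
box [ 0.4633 -0.3217  0.05  ] [[ 0.5218 -0.2551  0.05  ]
 [ 0.531  -0.3784  0.05  ]
 [ 0.406  -0.3889  0.05  ]
 [ 0.3944 -0.2643  0.05  ]]
[[279.1202 173.0754]
 [279.0156 175.3641]
 [278.5675 185.1825]]
```

```bash
python3 -m creep '[[[-1,6,1,-30,0],[-1,0,0,-35,0],[-1,0,0,-35,0],[-1,0,0,-35,0],[-1,0,0,-25,0],[-1,0,0,-13,0],[1,0,0,0,0],[1,0,0,0,0],[1,0,0,0,0],[1,0,0,0,0]]]'; python3 -m creep '[[[1,0,0,0,0],[1,0,0,0,0],[1,0,0,0,0],[1,0,0,0,0],[1,0,0,0,0]]]'; python3 -c "from h import *;st()"
```

```text
clock: 3.63
ee_pos: [0.4632, -0.3183, 0.0672]
eef_rot: [3.016, -0.874, 0.004]
contact_force: [-0.1, 0.6, 1.1]
grip_width: 0.721
finger_force: 0.0
clock: 4.05
ee_pos: [0.4627, -0.3181, 0.0659]
eef_rot: [3.017, -0.876, 0.0]
contact_force: [-0.3, 0.3, 0.1]
grip_width: 0.345
finger_force: 0.0
t 4.05 pos [ 0.4627 -0.3181  0.0659] yaw -2.136 F [-0.3  0.3  0.1] g 0.345 0.0 q [-0.81  0.58  1.51  0.    1.05  1.32]
```

```bash
python3 -m creep '[[[1,0,-2,0,0],[1,0,0,0,0],[1,0,0,0,0],[1,0,0,0,0],[1,0,0,0,0],[1,0,0,0,0],[1,0,0,0,0]]]'; python3 -c "from h import *;st()"
```

```text
clock: 4.63
ee_pos: [0.4626, -0.3205, 0.0658]
eef_rot: [3.016, -0.876, 0.0]
contact_force: [-2.1, -3.8, -1.1]
grip_width: 0.156
finger_force: 30.0
t 4.63 pos [ 0.4626 -0.3205  0.0658] yaw -2.136 F [-2.1 -3.8 -1.1] g 0.156 29.9997302563861 q [-0.82  0.58  1.5  -0.    1.05  1.32]
```

```bash
python3 -m creep '[[[1,0,0,3,0],[1,0,0,3,0],[1,0,0,3,0],[1,0,0,3,0],[1,0,0,1,0],[1,0,0,0,0],[1,0,0,0,0]]]'; python3 -c "from h import *;st()"
```

```text
clock: 5.22
ee_pos: [0.4626, -0.3205, 0.0788]
eef_rot: [3.016, -0.876, 0.0]
contact_force: [-2.5, -4.2, -0.9]
grip_width: 0.153
finger_force: 30.0
t 5.22 pos [ 0.4626 -0.3205  0.0788] yaw -2.136 F [-2.5 -4.2 -0.9] g 0.153 29.999628248624504 q [-0.82  0.57  1.49 -0.    1.09  1.32]
```

```bash
python3 -m creep '[[[1,0,0,0,0.1],[1,0,0,0,0.1],[1,0,0,0,0.1],[1,0,0,0,0.1],[1,0,0,0,0],[1,0,0,0,0]]]'; python3 -c "from h import *;st();print(manip.get_obs()['moment'])"
```

```text
clock: 5.72
ee_pos: [0.4626, -0.3206, 0.0788]
eef_rot: [3.13, -0.258, -0.0]
contact_force: [-1.4, -5.4, -2.0]
grip_width: 0.152
finger_force: 30.0
t 5.72 pos [ 0.4626 -0.3206  0.0788] yaw -1.736 F [-1.4 -5.4 -2. ] g 0.152 29.999473532661796 q [-0.82  0.57  1.49 -0.    1.09  0.92]
[-0.89927609  0.49187133 -0.01290418]
```

Turning freely. Continue to the dot.

```bash
python3 -m creep '[[[1,0,0,0,0.1],[1,0,0,0,0.1],[1,0,0,0,0.1],[1,0,0,0,0.1],[1,0,0,0,0.1],[1,0,0,0,0.1],[1,0,0,0,0.1],[1,0,0,0,0.1],[1,0,0,0,0.1],[1,0,0,0,0]]]'; python3 -c "
from h import *;st();print(manip.get_obs()['moment']);snap('wrist','w2.png');snap('top','t2.png')
a=cv2.imread('pics/w2.png')[60:290,150:410];b=cv2.imread('pics/t2.png')[190:280,370:470]
o=np.hstack([cv2.resize(a,(440,390)),cv2.resize(b,(355,390))]);cv2.imwrite('pics/c2.png',o)"
```

```text
clock: 6.55
ee_pos: [0.4626, -0.3207, 0.0788]
eef_rot: [2.928, 1.136, -0.001]
contact_force: [-2.4, -6.1, -1.7]
grip_width: 0.159
finger_force: 30.0
t 6.55 pos [ 0.4626 -0.3207  0.0788] yaw -0.831 F [-2.4 -6.1 -1.7] g 0.159 29.998358166776597 q [-0.82  0.57  1.49 -0.    1.09  0.02]
[-1.03369532  0.51640253  0.00802434]
```

View pics/c2.png

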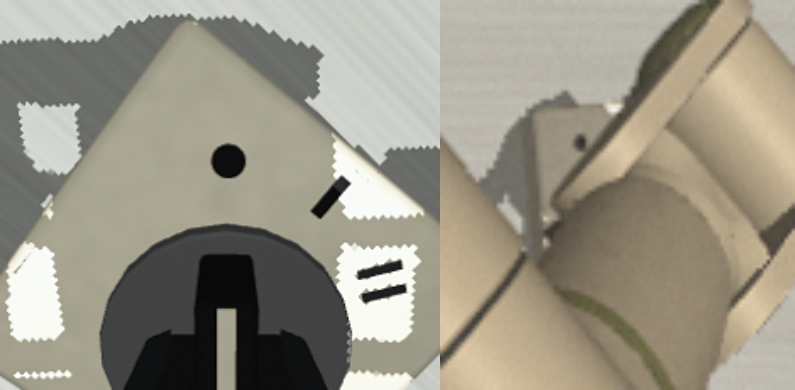

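The pointer lies in line with the dot (228,160 in the crop). Now I push it in.

```bash
python3 -m creep '[[[1,0,0,-3,0],[1,0,0,-3,0],[1,0,0,-3,0],[1,0,0,-3,0],[1,0,0,-2,0],[1,0,0,0,0]]]';python3 -m creep '[[[1,0,0,-1,0],[1,0,0,-1,0],[1,0,0,-1,0],[1,0,0,0,0],[1,0,0,0,0]]]'; python3 -c "from h import *;st()"
```

```text
clock: 7.15
ee_pos: [0.4627, -0.3207, 0.0657]
eef_rot: [2.93, 1.128, -0.0]
contact_force: [-4.1, -3.3, 7.3]
grip_width: 0.16
finger_force: 30.0
clock: 7.57
ee_pos: [0.4628, -0.3208, 0.0654]
eef_rot: [2.928, 1.128, 0.001]
contact_force: [-10.3, 1.5, 30.9]
grip_width: 0.156
finger_force: 30.0
t 7.57 pos [ 0.4628 -0.3208  0.0654] yaw -0.836 F [-10.3   1.5  30.9] g 0.156 30.005080704577267 q [-0.82  0.58  1.5  -0.    1.05  0.02]
```

```bash
python3 -m creep '[[[1,0,0,3,0],[-1,0,0,0,0],[-1,0,0,0,0],[-1,0,0,0,0],[-1,0,0,0,0],[-1,0,0,0,0],[-1,0,0,30,0],[-1,0,0,40,0],[-1,0,0,40,0],[-1,0,0,40,0]]]';python3 -m creep '[[[-1,-5,30,20,-0.083],[-1,-5,40,20,-0.083],[-1,-5,40,20,-0.083],[-1,-5,40,20,-0.083],[-1,-5,40,0,-0.083],[-1,-5,40,0,-0.083],[-1,-5,40,0,-0.083],[-1,-5,40,0,-0.083],[-1,0,40,0,-0.083],[-1,0,40,0,-0.083]]]';  python3 -c "from h import *
st();d=snap('wrist','w3.png');t=snap('top','t3.png')"
```

```text
clock: 8.4
ee_pos: [0.4624, -0.3197, 0.2163]
eef_rot: [-2.931, -1.128, 0.0]
contact_force: [0.4, -0.7, -0.7]
grip_width: 0.812
finger_force: 0.0
clock: 9.23
ee_pos: [0.423, 0.063, 0.2904]
eef_rot: [-3.138, 0.156, -0.0]
contact_force: [0.6, -0.5, 0.5]
grip_width: 1.003
finger_force: 0.0
t 9.23 pos [0.423  0.063  0.2904] yaw -1.67 F [ 0.6 -0.5  0.5] g 1.003 0.0 q [-0.13  0.12  1.5   0.    1.51  1.54]
```

View pics/w3.png

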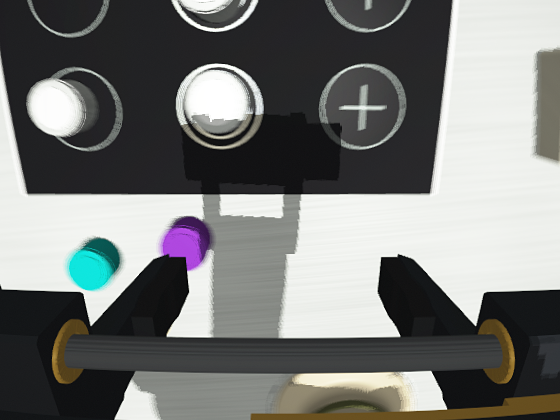

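View pics/t3.png

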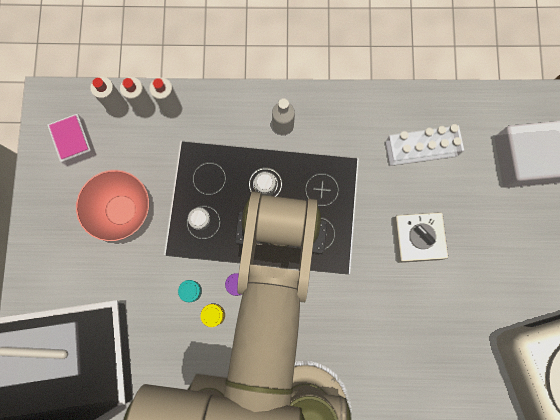

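Knob now points at the dot. In the wrist view: near tall pot's lid ≈(218,99), cool0 cross (363,107), heat0 ring ≈(220,107), squat's lid (56,108).

Run:
```python
from h import *
np.set_printoptions(precision=4,suppress=True)
d=snap("wrist")
print("tall0",pix2(d,[(218,99)],.075),"cool0",pix2(d,[(363,107)],.01),"heat0",pix2(d,[(220,107)],.01),"squat",pix2(d,[(56,108)],.05),"wait0",pix2(d,[(80,109)],.01),"cool1",pix2(d,[(367,3)],.01))
```

```text
tall0 [[0.4979 0.1206 0.075 ]] cool0 [[ 0.4728 -0.033   0.01  ]] heat0 [[0.4875 0.1312 0.01  ]] squat [[0.5078 0.3025 0.05  ]] wait0 [[0.5033 0.2981 0.01  ]] cool1 [[ 0.5832 -0.0414  0.01  ]]
```

```bash
python3 -m creep '[[[-1,24,19,-30,0],[-1,24,19,-30,0],[-1,24,19,-30,0],[-1,0,0,-40,0],[-1,0,0,-40,0],[-1,0,0,-40,0],[-1,0,0,-30,0],[-1,0,0,-23,0],[-1,0,0,0,0],[1,0,0,0,0]]]'; python3 -m creep '[[[1,0,0,0,0],[1,0,0,0,0],[1,0,0,0,0],[1,0,0,0,0],[1,0,0,0,0],[1,0,0,0,0]]]'; python3 -c "from h import *;st()"
```

```text
clock: 10.22
ee_pos: [0.4939, 0.1153, 0.0294]
eef_rot: [3.138, -0.151, -0.003]
contact_force: [0.0, 0.7, 0.7]
grip_width: 0.948
finger_force: 0.0
clock: 10.72
ee_pos: [0.4946, 0.1166, 0.0312]
eef_rot: [-3.138, 0.149, -0.005]
contact_force: [-1.2, 0.9, 8.3]
grip_width: 0.674
finger_force: 30.0
t 10.72 pos [0.4946 0.1166 0.0312] yaw -1.666 F [-1.2  0.9  8.3] g 0.674 29.998664036393166 q [-0.    0.57  1.69  0.    0.88  1.66]
```

```bash
python3 -m creep '[[[1,0,0,0,0],[1,0,0,1,0],[1,0,0,0,0],[1,0,0,0,0]]]'; python3 -c "from h import *;st()"
```

```text
clock: 11.05
ee_pos: [0.4937, 0.1164, 0.0312]
eef_rot: [3.138, -0.149, 0.0]
contact_force: [-1.8, -0.1, 4.8]
grip_width: 0.677
finger_force: 30.0
t 11.05 pos [0.4937 0.1164 0.0312] yaw -1.666 F [-1.8 -0.1  4.8] g 0.677 29.998676916584373 q [-0.    0.57  1.69 -0.    0.88  1.66]
```

```bash
python3 -m creep '[[[-1,0,0,0,0],[-1,0,0,0,0],[-1,0,0,0,0],[-1,0,0,0,0],[-1,2,4,-6,0],[-1,0,0,0,0],[-1,0,0,0,0]]]';python3 -c "from h import *;st()"; python3 -m creep '[[[1,0,0,0,0],[1,0,0,0,0],[1,0,0,0,0],[1,0,0,0,0],[1,0,0,0,0],[1,0,0,0,0],[1,0,0,0,0]]]'; python3 -c "from h import *;st()"
```

```text
clock: 11.63
ee_pos: [0.4956, 0.1206, 0.0243]
eef_rot: [3.138, -0.149, -0.001]
contact_force: [0.6, 0.2, -0.6]
grip_width: 1.002
finger_force: 0.0
t 11.63 pos [0.4956 0.1206 0.0243] yaw -1.666 F [ 0.6  0.2 -0.6] g 1.002 0.0 q [ 0.01  0.58  1.69 -0.    0.87  1.67]
clock: 12.22
ee_pos: [0.4958, 0.1202, 0.0249]
eef_rot: [3.138, -0.15, 0.0]
contact_force: [-0.9, -2.0, 0.1]
grip_width: 0.681
finger_force: 30.0
t 12.22 pos [0.4958 0.1202 0.0249] yaw -1.666 F [-0.9 -2.   0.1] g 0.681 29.999833311885595 q [ 0.01  0.58  1.69 -0.    0.87  1.67]
```

```bash
python3 -m creep '[[[1,0,0,-1,0],[1,-1,-5,0,0],[1,-1,-8,0,0],[1,-1,-8,0,0],[1,-1,-8,0,0],[1,-1,-8,0,0],[1,-2,-8,0,0],[1,-1,-8,0,0],[1,-1,-8,0,0],[1,-2,-8,0,0]]]';  python3 -c "from h import *;st()"
```

```text
clock: 13.05
ee_pos: [0.486, 0.0519, 0.0249]
eef_rot: [-3.137, 0.15, -0.006]
contact_force: [2.6, 6.0, 9.6]
grip_width: 0.672
finger_force: 30.0
t 13.05 pos [0.486  0.0519 0.0249] yaw -1.666 F [2.6 6.  9.6] g 0.672 30.00030188821256 q [-0.14  0.55  1.75  0.    0.83  1.53]
```

```bash
python3 -m creep '[[[1,-1,-8,0.5,0],[1,-1,-8,0,0],[1,-1,-8,0,0],[1,-1,-8,0,0],[1,-2,-8,0,0],[1,-1,-8,0,0],[1,-1,-8,0,0],[1,-2,-8,0,0],[1,-2,-8,0,0],[1,-1,-8,0,0]]]';  python3 -c "from h import *;st()"
```

```text
clock: 13.88
ee_pos: [0.472, -0.0285, 0.0248]
eef_rot: [-3.137, 0.15, -0.002]
contact_force: [2.0, 6.3, 8.2]
grip_width: 0.673
finger_force: 30.0
t 13.88 pos [ 0.472  -0.0285  0.0248] yaw -1.666 F [2.  6.3 8.2] g 0.673 30.00024262815714 q [-0.31  0.54  1.8   0.    0.81  1.35]
```

```bash
python3 -m creep '[[[1,0,-6,0,0],[1,0,0,0,0],[-1,0,0,0,0],[-1,0,0,0,0],[-1,0,0,0,0],[-1,0,0,0,0],[-1,0,0,0,0],[-1,0,0,30,0],[-1,0,0,40,0],[-1,0,0,40,0]]]';  python3 -m creep '[[[-1,0,12,40,0],[-1,0,12,40,0],[-1,0,12,30,0],[-1,0,12,10,0],[-1,0,12,0,0],[-1,0,12,0,0],[-1,0,12,0,0],[-1,0,12,0,0],[-1,0,0,0,0]]]'; python3 -c "from h import *
st();d=snap('wrist','w4.png')"
```

```text
clock: 14.72
ee_pos: [0.4711, -0.0343, 0.1352]
eef_rot: [-3.137, 0.149, 0.004]
contact_force: [0.9, 0.4, -0.3]
grip_width: 1.002
finger_force: 0.0
clock: 15.47
ee_pos: [0.4715, 0.0628, 0.254]
eef_rot: [-3.138, 0.147, 0.001]
contact_force: [-0.8, -0.0, -0.5]
grip_width: 1.001
finger_force: 0.0
t 15.47 pos [0.4715 0.0628 0.254 ] yaw -1.664 F [-0.8 -0.  -0.5] g 1.001 0.0 q [-0.12  0.24  1.46  0.    1.44  1.55]
```

View pics/w4.png

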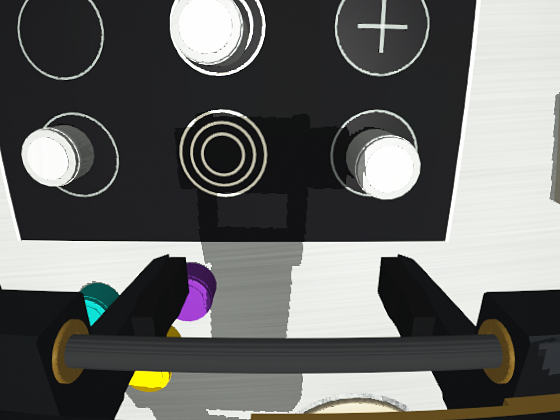

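Run:
```python
from h import *
np.set_printoptions(precision=4,suppress=True)
d=snap("wrist"); 
th,t,M,r=fit_rings(pix2(d,[(61,37),(383,27),(80,155),(223,154),(375,152)],.01),["wait1","cool1","wait0","heat0","cool0"]);print(th,M,r)
print("tall1,tall0",pix2(d,[(207,26),(388,167)],.075),"squat",pix2(d,[(51,158)],.05))
print(proj(d,[[.472,-.0343,.075],[.472,-.0343,.01],[.472,-.0643,.01],[.442,-.0343,.01]]))
```

```text
-0.08269729468232928 {'wait1': array([0.6303, 0.2766]), 'heat1': array([0.6166, 0.1122]), 'cool1': array([ 0.603 , -0.0522]), 'wait0': array([0.5007, 0.2874]), 'heat0': array([0.4871, 0.1229]), 'cool0': array([ 0.4734, -0.0415])} [0.003  0.0016 0.0028 0.0016 0.0015]
tall1,tall0 [[ 0.6075  0.1111  0.075 ]
 [ 0.473  -0.0376  0.075 ]] squat [[0.5086 0.294  0.05  ]]
[[384.4627 168.3547]
 [368.7059 155.1424]
 [395.7936 152.8365]
 [369.2489 181.5134]]
```

```bash
python3 -m creep '[[[-1,35,13,-15,0],[-1,35,13,-15,0],[-1,35,13,-15,0],[-1,30,13,-15,0],[-1,0,0,-40,0],[-1,0,0,-40,0],[-1,0,0,-40,0],[-1,0,0,-30,0],[-1,0,0,-20,0],[-1,0,0,0,0]]]'; python3 -m creep '[[[-1,0,0,0,0],[-1,0,0,0,0]]]';python3 -c "from h import *;st()"
```

```text
clock: 16.4
ee_pos: [0.6046, 0.1123, 0.0196]
eef_rot: [3.137, -0.151, -0.013]
contact_force: [-0.9, 0.5, 0.6]
grip_width: 0.998
finger_force: 0.0
clock: 16.57
ee_pos: [0.6078, 0.1129, 0.0257]
eef_rot: [-3.138, 0.15, -0.004]
contact_force: [0.4, -0.3, -0.4]
grip_width: 0.995
finger_force: 0.0
t 16.57 pos [0.6078 0.1129 0.0257] yaw -1.666 F [ 0.4 -0.3 -0.4] g 0.995 0.0 q [-0.01  0.71  1.37 -0.    1.06  1.66]
```

```bash
python3 -m creep '[[[-1,0,1,0,0],[-1,0,0,0,0],[1,0,0,0,0],[1,0,0,0,0],[1,0,0,0,0],[1,0,0,0,0],[1,0,0,0,0],[1,0,0,0,0],[1,0,0,0,0]]]';python3 -c "from h import *;st()"
```

```text
clock: 17.32
ee_pos: [0.6068, 0.1145, 0.0243]
eef_rot: [-3.138, 0.149, -0.0]
contact_force: [-0.9, 1.1, 2.5]
grip_width: 0.675
finger_force: 30.0
t 17.32 pos [0.6068 0.1145 0.0243] yaw -1.666 F [-0.9  1.1  2.5] g 0.675 29.999747285619378 q [-0.01  0.71  1.37  0.    1.06  1.66]
```

```bash
python3 -m creep '[[[1,0,-5,-0.5,0],[1,0,-8,0,0],[1,-1,-8,0,0],[1,0,-8,0,0],[1,0,-8,0,0],[1,0,-8,0,0],[1,-1,-8,0,0],[1,0,-8,0,0],[1,0,-8,0,0],[1,0,-8,0,0]]]';  python3 -c "from h import *;st()";python3 -m creep '[[[1,0,-8,0,0],[1,-1,-8,0,0],[1,0,-8,0,0],[1,-1,-8,0,0],[1,0,-8,0,0],[1,0,-8,0,0],[1,-1,-8,0,0],[1,0,-8,0,0],[1,0,-8,0,0],[1,0,-8,0,0]]]';python3 -c "from h import *;st()"
```

```text
clock: 18.15
ee_pos: [0.605, 0.0373, 0.0242]
eef_rot: [-3.137, 0.15, -0.002]
contact_force: [0.7, 4.7, 6.0]
grip_width: 0.672
finger_force: 30.0
t 18.15 pos [0.605  0.0373 0.0242] yaw -1.666 F [0.7 4.7 6. ] g 0.672 30.00019295141101 q [-0.13  0.7   1.41  0.    1.03  1.53]
clock: 18.98
ee_pos: [0.6019, -0.0427, 0.0243]
eef_rot: [-3.137, 0.15, -0.002]
contact_force: [-0.6, 5.3, 7.0]
grip_width: 0.673
finger_force: 30.0
t 18.98 pos [ 0.6019 -0.0427  0.0243] yaw -1.666 F [-0.6  5.3  7. ] g 0.673 30.000130562111735 q [-0.27  0.69  1.42  0.    1.03  1.4 ]
```

```bash
python3 -m creep '[[[1,0,-6,0,0],[1,0,0,0,0],[-1,0,0,0,0],[-1,0,0,0,0],[-1,0,0,0,0],[-1,0,0,0,0],[-1,0,0,0,0],[-1,0,0,30,0],[-1,0,0,40,0],[-1,0,0,40,0]]]';  python3 -m creep '[[[-1,-18,20,30,0],[-1,-18,30,30,0],[-1,-18,30,30,0],[-1,-18,30,20,0],[-1,-18,30,0,0],[-1,-18,30,0,0],[-1,-18,30,0,0],[-1,-18,30,0,0],[-1,-18,20,0,0],[-1,0,0,0,0]]]'; python3 -c "from h import *
st();d=snap('wrist','w5.png')"
```

```text
clock: 19.82
ee_pos: [0.6011, -0.0484, 0.1342]
eef_rot: [-3.137, 0.149, 0.004]
contact_force: [0.1, -0.3, -0.0]
grip_width: 1.002
finger_force: 0.0
clock: 20.65
ee_pos: [0.4402, 0.1985, 0.2381]
eef_rot: [-3.138, 0.143, 0.001]
contact_force: [0.5, 0.4, -0.1]
grip_width: 0.999
finger_force: 0.0
t 20.65 pos [0.4402 0.1985 0.2381] yaw -1.662 F [ 0.5  0.4 -0.1] g 0.999 0.0 q [0.18 0.26 1.48 0.   1.4  1.84]
```

View pics/w5.png

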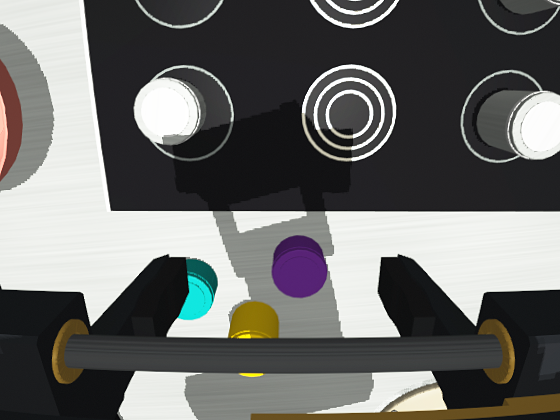

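Run:
```python
from h import *
np.set_printoptions(precision=4,suppress=True)
d=snap("wrist"); 
print("heat0,wait0,cool0",pix2(d,[(350,113),(184,113),(508,116)],.01))
print("tall0",pix2(d,[(537,126)],.075),"squat",pix2(d,[(167,111)],.05))
```

```text
heat0,wait0,cool0 [[ 0.491   0.1224  0.01  ]
 [ 0.5065  0.2906  0.01  ]
 [ 0.4758 -0.045   0.01  ]]
tall0 [[ 0.4738 -0.033   0.075 ]] squat [[0.5118 0.2949 0.05  ]]
```

```bash
python3 -m creep '[[[-1,17,25,-20,0],[-1,17,25,-30,0],[-1,17,25,-30,0],[-1,17,23,-30,0],[-1,0,0,-30,0],[-1,0,0,-30,0],[-1,0,0,-25,0],[-1,0,0,-15,0],[-1,0,0,-5,0],[-1,0,0,0,0]]]'; python3 -m creep '[[[-1,0,0,0,0],[-1,0,0,0,0]]]';python3 -c "from h import *;st()"
```

```text
clock: 21.58
ee_pos: [0.5109, 0.2915, 0.0229]
eef_rot: [3.137, -0.151, -0.003]
contact_force: [0.1, 0.4, 0.9]
grip_width: 0.996
finger_force: 0.0
clock: 21.75
ee_pos: [0.5115, 0.2924, 0.0254]
eef_rot: [-3.137, 0.15, -0.004]
contact_force: [-0.6, 0.7, 0.8]
grip_width: 0.995
finger_force: 0.0
t 21.75 pos [0.5115 0.2924 0.0254] yaw -1.667 F [-0.6  0.7  0.8] g 0.995 0.0 q [ 0.32  0.67  1.46 -0.    1.01  1.99]
```

```bash
python3 -m creep '[[[-1,-2,4,-3,0],[-1,0,0,0,0],[1,0,0,0,0],[1,0,0,0,0],[1,0,0,0,0],[1,0,0,0,0],[1,0,0,0,0],[1,0,0,0,0],[1,0,0,0,0],[1,0,0,0,0]]]';python3 -c "from h import *;st()"
```

```text
clock: 22.58
ee_pos: [0.5086, 0.2967, 0.0213]
eef_rot: [-3.138, 0.15, -0.001]
contact_force: [0.3, 2.5, 1.4]
grip_width: 0.67
finger_force: 30.0
t 22.58 pos [0.5086 0.2967 0.0213] yaw -1.666 F [0.3 2.5 1.4] g 0.67 29.999689031392336 q [0.33 0.68 1.46 0.   1.   1.99]
```

```bash
python3 -m creep '[[[1,0,-5,-0.5,0],[1,-1,-8,0,0],[1,-1,-8,0,0],[1,-1,-8,0,0],[1,-1,-8,0,0],[1,-1,-8,0,0],[1,-1,-8,0,0],[1,-1,-8,0,0],[1,-1,-8,0,0],[1,-1,-8,0,0]]]';python3 -c "from h import *;st()";  python3 -m creep '[[[1,-1,-8,0,0],[1,-1,-8,0,0],[1,-1,-8,0,0],[1,-1,-8,0,0],[1,-1,-8,0,0],[1,-2,-8,0,0],[1,-1,-8,0,0],[1,-1,-8,0,0],[1,-2,-8,0,0],[1,-1,-8,0,0]]]';python3 -c "from h import *;st()"
```

```text
clock: 23.42
ee_pos: [0.5, 0.2194, 0.0213]
eef_rot: [-3.137, 0.15, -0.003]
contact_force: [0.6, 4.2, 4.7]
grip_width: 0.676
finger_force: 30.0
t 23.42 pos [0.5    0.2194 0.0213] yaw -1.666 F [0.6 4.2 4.7] g 0.676 30.00092796050012 q [0.2  0.63 1.59 0.   0.92 1.86]
clock: 24.25
ee_pos: [0.4878, 0.1393, 0.0213]
eef_rot: [-3.137, 0.15, -0.003]
contact_force: [0.1, 5.9, 6.7]
grip_width: 0.676
finger_force: 30.0
t 24.25 pos [0.4878 0.1393 0.0213] yaw -1.666 F [0.1 5.9 6.7] g 0.676 30.00051185488701 q [0.04 0.58 1.7  0.   0.86 1.71]
```

```bash
python3 -m creep '[[[1,0,-7,0,0],[1,0,-6,0,0],[1,0,0,0,0],[-1,0,0,0,0],[-1,0,0,0,0],[-1,0,0,0,0],[-1,0,0,0,0],[-1,0,0,0,0],[-1,0,0,30,0],[-1,0,0,40,0]]]';  python3 -m creep '[[[-1,0,0,40,0],[-1,0,-20,40,0.08],[-1,0,-40,30,0.08],[-1,-3,-40,20,0.08],[-1,-3,-40,0,0.08],[-1,-3,-40,0,0.08],[-1,-3,-40,0,0.08],[-1,-3,-40,0,0.08],[-1,-3,-40,0,0.08],[-1,-3,-40,0,0.08]]]'; python3 -m creep '[[[-1,-3,-40,0,0.1],[-1,-1,-40,0,0],[-1,0,-25,0,0],[-1,0,0,0,0],[-1,0,0,0,0]]]';python3 -c "from h import *
st();d=snap('top','t6.png');w=snap('wrist','w6.png')
a=cv2.resize(d['frame'][135:280,160:365],None,fx=2.6,fy=2.6,interpolation=cv2.INTER_CUBIC)[:377]
b=cv2.resize(w['frame'][40:340,100:430],(260,236))
o=np.zeros((377,795,3),np.uint8);o[:,:a.shape[1]]=a;o[:236,535:]=b;cv2.imwrite('pics/c6.png',o)"
```

```text
clock: 25.08
ee_pos: [0.4858, 0.1264, 0.0891]
eef_rot: [3.137, -0.149, -0.011]
contact_force: [0.4, 0.6, 0.5]
grip_width: 0.999
finger_force: 0.0
clock: 25.92
ee_pos: [0.466, -0.2045, 0.2115]
eef_rot: [-2.987, -0.971, 0.0]
contact_force: [0.3, -0.2, 0.2]
grip_width: 0.999
finger_force: 0.0
clock: 26.33
ee_pos: [0.4623, -0.3083, 0.2109]
eef_rot: [-2.937, -1.111, 0.001]
contact_force: [-0.4, 0.8, -0.5]
grip_width: 0.999
finger_force: 0.0
t 26.33 pos [ 0.4623 -0.3083  0.2109] yaw -0.848 F [-0.4  0.8 -0.5] g 0.999 0.0 q [-0.8   0.41  1.33  0.    1.4   0.05]
```

View pics/c6.png

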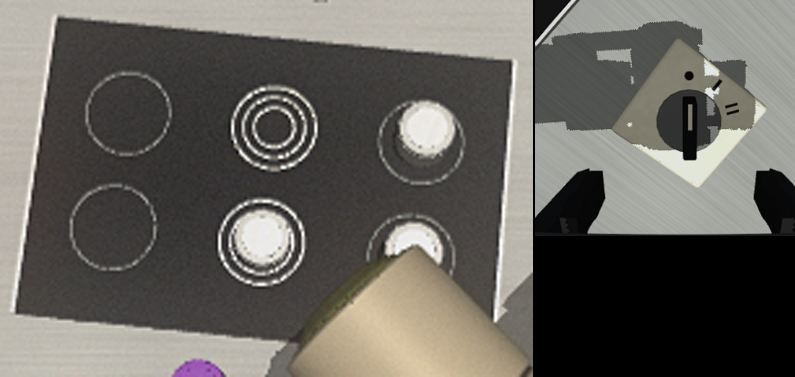

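Run:
```python
from h import *
np.set_printoptions(precision=4,suppress=True)
d=snap("top");f=lambda q:np.array(q,float)/2.6+[160,135]
print("tall1 tall0",pix2(d,f([(427,127),(413,243)]),.075),"squat",pix2(d,f([(263,237)]),.05))
g=lambda q:(np.array(q,float)-[535,0])*1.27+[100,40]
w=snap("wrist");print(pix2(w,g([(689,97),(689.5,158)]),.093),pix2(w,g([(688.5,120)]),.059))
```

```text
tall1 tall0 [[ 0.6014 -0.0494  0.075 ]
 [ 0.4762 -0.0337  0.075 ]] squat [[0.485 0.125 0.05 ]]
[[ 0.489  -0.2974  0.093 ]
 [ 0.4428 -0.3402  0.093 ]] [[ 0.4651 -0.3199  0.059 ]]
```

```bash
python3 -m creep '[[[-1,0,-12,-20,0.015],[-1,0,0,-30,0],[-1,0,0,-30,0],[-1,0,0,-25,0],[-1,0,0,-15,0],[-1,0,0,-10,0],[-1,0,0,-5,0],[-1,0,0,-5,0],[-1,0,0,0,0],[-1,0,0,0,0]]]';python3 -c "from h import *;st()"
```

```text
clock: 27.37
ee_pos: [0.463, -0.3197, 0.0723]
eef_rot: [2.928, 1.136, 0.001]
contact_force: [-0.1, 0.5, -0.4]
grip_width: 0.997
finger_force: 0.0
t 27.37 pos [ 0.463  -0.3197  0.0723] yaw -0.831 F [-0.1  0.5 -0.4] g 0.997 0.0 q [-0.81  0.57  1.5  -0.    1.07  0.02]
```

```bash
python3 -m creep '[[[0,0,-1,-6,0],[0.5,0,0,0,0],[1,0,0,0,0],[1,0,0,0,0],[1,0,0,0,0],[1,0,0,0,0],[1,0,0,0,0],[1,0,0,0,0],[1,0,0,0,0],[1,0,0,0,0]]]';python3 -m creep '[[[1,0,0,0,0],[1,0,0,0,0],[1,0,0,0,0],[1,0,0,0,0],[1,0,0,0,0]]]';python3 -c "from h import *;st()"
```

```text
clock: 28.2
ee_pos: [0.4627, -0.3206, 0.0655]
eef_rot: [-2.929, -1.136, -0.0]
contact_force: [-0.8, -0.6, 0.1]
grip_width: 0.271
finger_force: 0.0
clock: 28.62
ee_pos: [0.4627, -0.3207, 0.0655]
eef_rot: [2.929, 1.136, 0.0]
contact_force: [0.7, 0.3, -0.7]
grip_width: 0.158
finger_force: 30.0
t 28.62 pos [ 0.4627 -0.3207  0.0655] yaw -0.831 F [ 0.7  0.3 -0.7] g 0.158 29.99999249819666 q [-0.82  0.58  1.5   0.    1.06  0.01]
```

```bash
python3 -m creep '[[[1,0,0,3,0],[1,0,0,3,0],[1,0,0,3,0],[1,0,0,3,0],[1,0,0,1,0],[1,0,0,0,0],[1,0,0,0,0]]]'; python3 -c "from h import *;st()";python3 -m creep '[[[1,0,0,0,-0.1],[1,0,0,0,-0.1],[1,0,0,0,-0.1],[1,0,0,0,-0.1],[1,0,0,0,-0.1],[1,0,0,0,-0.1],[1,0,0,0,-0.05],[1,0,0,0,0],[1,0,0,0,0]]]'; python3 -c "from h import *;st();print(manip.get_obs()['moment']);cv2.imwrite('pics/w7.png',snap('wrist')['frame'][60:340,100:460])"
```

```text
clock: 29.2
ee_pos: [0.4628, -0.3207, 0.0789]
eef_rot: [2.929, 1.136, 0.0]
contact_force: [0.5, -0.8, -0.4]
grip_width: 0.155
finger_force: 30.0
t 29.2 pos [ 0.4628 -0.3207  0.0789] yaw -0.831 F [ 0.5 -0.8 -0.4] g 0.155 29.999893689528108 q [-0.82  0.57  1.49 -0.    1.09  0.01]
clock: 29.95
ee_pos: [0.4628, -0.3207, 0.0788]
eef_rot: [3.138, 0.144, 0.0]
contact_force: [0.1, 0.2, 1.7]
grip_width: 0.158
finger_force: 30.0
t 29.95 pos [ 0.4628 -0.3207  0.0788] yaw -1.479 F [0.1 0.2 1.7] g 0.158 30.000273026525974 q [-0.82  0.57  1.49 -0.    1.09  0.66]
[-0.12589662  0.09538128 -0.04971361]
```

View pics/w7.png

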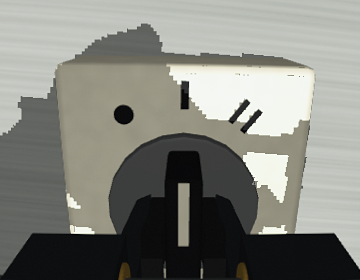

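The pointer (184,215) lines up with the single bar (185,95). Now I push it in, release and retreat.

```bash
python3 -m creep '[[[1,0,0,-3,0],[1,0,0,-3,0],[1,0,0,-3,0],[1,0,0,-3,0],[1,0,0,-2,0],[1,0,0,-1,0],[1,0,0,-1,0],[1,0,0,-1,0],[1,0,0,0,0],[1,0,0,0,0]]]'; python3 -c "from h import *;st()"
```

```text
clock: 30.83
ee_pos: [0.463, -0.3208, 0.0645]
eef_rot: [3.136, 0.142, 0.003]
contact_force: [-6.8, 5.7, 31.7]
grip_width: 0.156
finger_force: 30.0
t 30.83 pos [ 0.463  -0.3208  0.0645] yaw -1.48 F [-6.8  5.7 31.7] g 0.156 30.005069319158792 q [-0.82  0.58  1.5  -0.    1.05  0.66]
```

```bash
python3 -m creep '[[[1,0,0,2,0],[-1,0,0,0,0],[-1,0,0,0,0],[-1,0,0,0,0],[-1,0,0,0,0],[-1,0,0,0,0],[-1,0,0,20,0],[-1,0,0,40,0],[-1,0,0,40,0],[-1,0,0,40,0]]]';python3 -m creep '[[[-1,-10,-10,30,0],[-1,-15,-15,20,0],[-1,-15,-15,0,0],[-1,-15,-15,0,0],[-1,-10,-10,0,0],[-1,0,0,0,0],[-1,0,0,0,0]]]';python3 -c "from h import *
st();d=snap('top');w=snap('wrist')
o=np.hstack([cv2.resize(d['frame'][120:290,150:460],(465,255)),cv2.resize(w['frame'],(335,255))]);s=snap('side')['frame']
s=cv2.resize(s[170:390,200:440],(360,330));p=np.zeros((330,800,3),np.uint8);p[:,:360]=s;cv2.imwrite('pics/c8.png',np.vstack([o,p]))"
```

```text
clock: 31.67
ee_pos: [0.4624, -0.3203, 0.2049]
eef_rot: [-3.137, -0.141, 0.001]
contact_force: [1.3, -1.1, -0.8]
grip_width: 0.812
finger_force: 0.0
clock: 32.25
ee_pos: [0.3976, -0.3857, 0.2532]
eef_rot: [-3.138, -0.139, 0.0]
contact_force: [-0.0, 0.5, -0.8]
grip_width: 0.998
finger_force: 0.0
t 32.25 pos [ 0.3976 -0.3857  0.2532] yaw -1.482 F [-0.   0.5 -0.8] g 0.998 0.0 q [-0.98  0.38  1.26  0.    1.51  0.5 ]
```

View pics/c8.png

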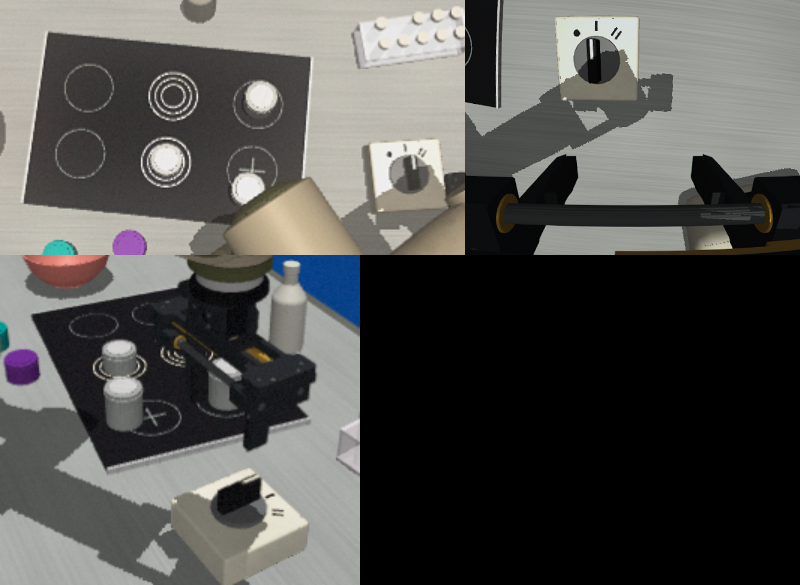

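The hob view shows that the near tall pot was knocked out of its cooling ring (lid at ≈(248,187), cross at (252,170)). I'll mend this in the right order: knob to off, slide the pot back, then set it to warm again.

```bash
python3 -m creep '[[[-1,20,20,-10,0],[-1,20,20,-30,0],[-1,25,25,-30,0],[-1,0,0,-30,0],[-1,0,0,-30,0],[-1,0,0,-25,0],[-1,0,0,-15,0],[-1,0,0,-10,0],[-1,0,0,0,0],[-1,0,0,0,0]]]';python3 -c "from h import *;st()"
```

```text
clock: 33.23
ee_pos: [0.4606, -0.323, 0.077]
eef_rot: [3.138, 0.142, 0.0]
contact_force: [-0.1, -0.1, 0.7]
grip_width: 0.999
finger_force: 0.0
t 33.23 pos [ 0.4606 -0.323   0.077 ] yaw -1.48 F [-0.1 -0.1  0.7] g 0.999 0.0 q [-0.82  0.57  1.49  0.    1.08  0.66]
```

```bash
python3 -m creep '[[[0,2,2,-7,0],[0.5,0,0,-4,0],[1,0,0,0,0],[1,0,0,0,0],[1,0,0,0,0],[1,0,0,0,0],[1,0,0,0,0],[1,0,0,0,0],[1,0,0,0,0],[1,0,0,0,0]]]';python3 -m creep '[[[1,0,0,0,0],[1,0,0,0,0],[1,0,0,0,0],[1,0,0,0,0],[1,0,0,0,0]]]';python3 -c "from h import *;st()";python3 -m creep '[[[1,0,0,3,0],[1,0,0,3,0],[1,0,0,3,0],[1,0,0,3,0],[1,0,0,1,0],[1,0,0,0,0],[1,0,0,0,0]]]'; python3 -c "from h import *;st()"
```

```text
clock: 34.07
ee_pos: [0.4622, -0.3212, 0.0656]
eef_rot: [3.138, 0.141, 0.0]
contact_force: [-0.2, 0.2, 1.0]
grip_width: 0.264
finger_force: 0.0
clock: 34.48
ee_pos: [0.4621, -0.3209, 0.0656]
eef_rot: [-3.138, -0.141, 0.0]
contact_force: [0.3, 2.9, 1.6]
grip_width: 0.155
finger_force: 30.0
t 34.48 pos [ 0.4621 -0.3209  0.0656] yaw -1.481 F [0.3 2.9 1.6] g 0.155 30.000317841768265 q [-0.82  0.58  1.5   0.    1.06  0.66]
clock: 35.07
ee_pos: [0.4621, -0.3209, 0.0789]
eef_rot: [-3.138, -0.141, -0.0]
contact_force: [-0.5, 4.2, 1.6]
grip_width: 0.156
finger_force: 30.0
t 35.07 pos [ 0.4621 -0.3209  0.0789] yaw -1.481 F [-0.5  4.2  1.6] g 0.156 30.000164047814906 q [-0.82  0.57  1.49  0.    1.09  0.66]
```

```bash
python3 -m creep '[[[1,0,0,0,0.1],[1,0,0,0,0.1],[1,0,0,0,0.1],[1,0,0,0,0.1],[1,0,0,0,0.1],[1,0,0,0,0.1],[1,0,0,0,0.05],[1,0,0,0,0],[1,0,0,0,0]]]';python3 -c "from h import *;st()";python3 -m creep '[[[1,0,0,-3,0],[1,0,0,-3,0],[1,0,0,-3,0],[1,0,0,-3,0],[1,0,0,-2,0],[1,0,0,-1,0],[1,0,0,-1,0],[1,0,0,-1,0],[1,0,0,0,0],[1,0,0,0,0]]]'; python3 -c "from h import *;st()"
```

```text
clock: 35.82
ee_pos: [0.4623, -0.3212, 0.0789]
eef_rot: [2.93, 1.133, 0.0]
contact_force: [0.5, 3.2, 1.9]
grip_width: 0.154
finger_force: 30.0
t 35.82 pos [ 0.4623 -0.3212  0.0789] yaw -0.833 F [0.5 3.2 1.9] g 0.154 30.000132797285914 q [-0.82  0.57  1.49  0.    1.09  0.02]
clock: 36.65
ee_pos: [0.4624, -0.3214, 0.0652]
eef_rot: [2.926, 1.135, 0.001]
contact_force: [-7.9, 11.1, 37.3]
grip_width: 0.157
finger_force: 30.0
t 36.65 pos [ 0.4624 -0.3214  0.0652] yaw -0.831 F [-7.9 11.1 37.3] g 0.157 30.00627808040008 q [-0.82  0.58  1.5  -0.    1.05  0.01]
```

```bash
python3 -m creep '[[[1,0,0,2.5,0],[-1,0,0,0,0],[-1,0,0,0,0],[-1,0,0,0,0],[-1,0,0,0,0],[-1,0,0,0,0],[-1,0,0,20,0],[-1,0,0,40,0],[-1,0,0,40,0],[-1,0,0,40,0]]]';python3 -m creep '[[[-1,-10,20,30,-0.083],[-1,-10,30,30,-0.083],[-1,-10,30,10,-0.083],[-1,-10,30,0,-0.083],[-1,-10,30,0,-0.083],[-1,-10,30,0,-0.083],[-1,-10,30,0,-0.083],[-1,-10,30,0,-0.083],[-1,-10,30,0,-0.083],[-1,0,20,0,-0.083]]]';python3 -m creep '[[[-1,0,0,0,0],[-1,0,0,0,0]]]';python3 -c "from h import *
st();d=snap('wrist','w9.png')"
```

```text
clock: 37.48
ee_pos: [0.4619, -0.321, 0.2054]
eef_rot: [-2.928, -1.135, 0.001]
contact_force: [1.4, -1.4, 0.5]
grip_width: 0.811
finger_force: 0.0
clock: 38.32
ee_pos: [0.3709, -0.0404, 0.2728]
eef_rot: [-3.138, 0.147, 0.0]
contact_force: [0.9, -0.3, -0.7]
grip_width: 0.996
finger_force: 0.0
clock: 38.48
ee_pos: [0.3727, -0.0422, 0.2729]
eef_rot: [3.138, -0.136, 0.001]
contact_force: [0.0, 0.6, 0.1]
grip_width: 0.998
finger_force: 0.0
t 38.48 pos [ 0.3727 -0.0422  0.2729] yaw -1.657 F [0.  0.6 0.1] g 0.998 0.0 q [-0.43  0.04  1.65 -0.    1.45  1.23]
```

View pics/w9.png

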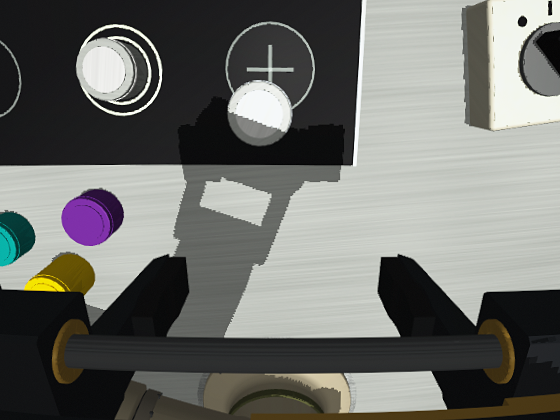

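The near tall pot's lid is at (260,114); the cool0 cross is at (270,68).

Run:
```python
from h import *
np.set_printoptions(precision=4,suppress=True)
d=snap("wrist"); print(pix2(d,[(260,114)],.075),pix2(d,[(270,68),(120,70)],.01))
t=snap("top"); print(pix2(t,[(315.3,244.7)],.075))
```

```text
[[ 0.4311 -0.0284  0.075 ]] [[ 0.4739 -0.0396  0.01  ]
 [ 0.4886  0.1237  0.01  ]]
[[ 0.4315 -0.0238  0.075 ]]
```

```bash
python3 -m creep '[[[-1,20,5,-30,0],[-1,20,5,-30,0],[-1,18,6,-30,0],[-1,0,0,-35,0],[-1,0,0,-35,0],[-1,0,0,-35,0],[-1,0,0,-25,0],[-1,0,0,-15,0],[-1,0,0,-8,0],[-1,0,0,0,0]]]';python3 -m creep '[[[-1,0,0,0,0],[-1,0,0,0,0],[-1,0,0,0,0]]]'; python3 -c "from h import *;st()"
```

```text
clock: 39.47
ee_pos: [0.4303, -0.0271, 0.0284]
eef_rot: [-3.138, 0.143, 0.004]
contact_force: [-0.1, 0.7, -0.0]
grip_width: 0.998
finger_force: 0.0
clock: 39.72
ee_pos: [0.4312, -0.0268, 0.0307]
eef_rot: [3.138, -0.142, 0.003]
contact_force: [0.3, -0.1, 0.4]
grip_width: 0.999
finger_force: 0.0
t 39.72 pos [ 0.4312 -0.0268  0.0307] yaw -1.661 F [ 0.3 -0.1  0.4] g 0.999 0.0 q [-0.34  0.48  1.9  -0.    0.76  1.32]
```

```bash
python3 -m creep '[[[-1,0,0,-6,0],[-1,0,0,0,0],[1,0,0,0,0],[1,0,0,0,0],[1,0,0,0,0],[1,0,0,0,0],[1,0,0,0,0],[1,0,0,0,0],[1,0,0,0,0],[1,0,0,0,0]]]';python3 -c "from h import *;st()"; python3 -m creep '[[[1,3,-1,-0.5,0],[1,5,-1,0,0],[1,5,-1,0,0],[1,5,-1,0,0],[1,5,-1,0,0],[1,5,-1,0,0],[1,5,-2,0,0],[1,5,-2,0,0],[1,4,0,0,0],[1,0,0,0,0]]]'; python3 -c "from h import *;st()"
```

```text
clock: 40.55
ee_pos: [0.4306, -0.0264, 0.0238]
eef_rot: [-3.138, 0.142, -0.0]
contact_force: [0.3, 1.6, 2.9]
grip_width: 0.678
finger_force: 30.0
t 40.55 pos [ 0.4306 -0.0264  0.0238] yaw -1.661 F [0.3 1.6 2.9] g 0.678 29.999898774549365 q [-0.34  0.5   1.91  0.    0.74  1.32]
clock: 41.38
ee_pos: [0.4722, -0.0364, 0.0237]
eef_rot: [-3.138, 0.141, 0.002]
contact_force: [-4.3, -0.3, 10.6]
grip_width: 0.67
finger_force: 30.0
t 41.38 pos [ 0.4722 -0.0364  0.0237] yaw -1.661 F [-4.3 -0.3 10.6] g 0.67 29.99826041981578 q [-0.33  0.54  1.79 -0.    0.81  1.33]
```

```bash
python3 -m creep '[[[1,0,0,0.5,0],[-1,0,0,0,0],[-1,0,0,0,0],[-1,0,0,0,0],[-1,0,0,0,0],[-1,0,0,0,0],[-1,0,0,20,0],[-1,0,0,40,0],[-1,0,0,40,0],[-1,0,0,40,0]]]';python3 -m creep '[[[-1,-1,-20,40,0.083],[-1,-1,-30,20,0.083],[-1,-1,-30,0,0.083],[-1,-1,-30,0,0.083],[-1,-1,-30,0,0.083],[-1,-1,-30,0,0.083],[-1,-1,-30,0,0.083],[-1,-1,-30,0,0.083],[-1,-1,-30,0,0.083],[-1,0,-24,0,0.083]]]';python3 -m creep '[[[-1,0,0,0,0],[-1,0,0,0,0]]]';cat >> h.py <<'E'
def pots():
    d=snap("top");g=cv2.cvtColor(d["frame"],cv2.COLOR_BGR2GRAY);m=np.zeros_like(g)
    cv2.fillPoly(m,[np.array([(186,147),(353,163),(346,268),(170,250)])],255)
    b=cv2.morphologyEx(cv2.bitwise_and((g>190).astype(np.uint8)*255,m),cv2.MORPH_OPEN,np.ones((5,5)))
    n,_,s,c=cv2.connectedComponentsWithStats(b)
    for i in range(1,n): print(s[i],np.round(c[i],1),"z.075",np.round(pix2(d,[c[i]],.075)[0],4),"z.05",np.round(pix2(d,[c[i]],.05)[0],4))
E
python3 -c "from h import *
st();pots()"
```

```text
clock: 42.22
ee_pos: [0.4721, -0.0363, 0.1654]
eef_rot: [-3.138, 0.142, 0.001]
contact_force: [0.8, -0.4, -0.1]
grip_width: 0.994
finger_force: 0.0
clock: 43.05
ee_pos: [0.4632, -0.3212, 0.2208]
eef_rot: [-2.927, -1.14, 0.0]
contact_force: [0.2, -0.1, 0.6]
grip_width: 1.003
finger_force: 0.0
clock: 43.22
ee_pos: [0.4634, -0.3198, 0.2205]
eef_rot: [-2.93, -1.132, 0.0]
contact_force: [-0.1, -0.0, 0.2]
grip_width: 1.003
finger_force: 0.0
t 43.22 pos [ 0.4634 -0.3198  0.2205] yaw -0.834 F [-0.1 -0.   0.2] g 1.003 0.0 q [-0.81  0.42  1.29  0.    1.43  0.02]
[314 175  20  17 271] [324.2 183.2] z.075 [ 0.6034 -0.0493  0.075 ] z.05 [ 0.6095 -0.0515  0.05  ]
[251 217  20  19 263] [260.1 225.4] z.075 [0.4833 0.127  0.075 ] z.05 [0.4872 0.1281 0.05  ]
[310 221  17  11 138] [317.5 225.6] z.075 [ 0.484  -0.0301  0.075 ] z.05 [ 0.4879 -0.0319  0.05  ]
[299 248  21  18 220] [308.1 257.2] z.075 [ 0.3975 -0.0043  0.075 ] z.05 [ 0.3998 -0.0056  0.05  ]
```

```bash
python3 -m creep '[[[-1,0,-1,-30,0],[-1,0,0,-35,0],[-1,0,0,-30,0],[-1,0,0,-25,0],[-1,0,0,-15,0],[-1,0,0,-8,0],[0,0,0,-4,0],[0,0,0,0,0],[0,0,0,0,0],[0,0,0,0,0]]]';python3 -c "from h import *;st()"
```

```text
clock: 44.1
ee_pos: [0.4641, -0.3203, 0.0752]
eef_rot: [2.927, 1.135, 0.001]
contact_force: [0.6, -0.7, -0.1]
grip_width: 0.716
finger_force: 0.0
t 44.1 pos [ 0.4641 -0.3203  0.0752] yaw -0.831 F [ 0.6 -0.7 -0.1] g 0.716 0.0 q [-0.81  0.57  1.49  0.    1.08  0.02]
```

```bash
python3 -m creep '[[[0.5,-1,-1,-9,0],[1,0,0,0,0],[1,0,0,0,0],[1,0,0,0,0],[1,0,0,0,0],[1,0,0,0,0],[1,0,0,0,0],[1,0,0,0,0],[1,0,0,0,0],[1,0,0,0,0]]]';python3 -m creep '[[[1,0,0,0,0],[1,0,0,0,0],[1,0,0,0,0],[1,0,0,0,0]]]';python3 -c "from h import *;st();pots()";python3 -m creep '[[[1,0,0,3,0],[1,0,0,3,0],[1,0,0,3,0],[1,0,0,3,0],[1,0,0,1,0],[1,0,0,0,0],[1,0,0,0,0]]]'; python3 -c "from h import *;st()"
```

```text
clock: 44.93
ee_pos: [0.4626, -0.321, 0.0651]
eef_rot: [-2.929, -1.136, 0.0]
contact_force: [-1.9, 1.6, 1.8]
grip_width: 0.154
finger_force: 30.0
clock: 45.27
ee_pos: [0.4626, -0.321, 0.0651]
eef_rot: [-2.929, -1.136, 0.0]
contact_force: [-2.4, 1.5, 3.9]
grip_width: 0.155
finger_force: 30.0
t 45.27 pos [ 0.4626 -0.321   0.0651] yaw -0.831 F [-2.4  1.5  3.9] g 0.155 30.000655045732856 q [-0.82  0.58  1.5  -0.    1.05  0.01]
[314 175  20  17 271] [324.2 183.2] z.075 [ 0.6034 -0.0493  0.075 ] z.05 [ 0.6095 -0.0515  0.05  ]
[251 217  20  19 263] [260.1 225.4] z.075 [0.4833 0.127  0.075 ] z.05 [0.4872 0.1281 0.05  ]
[333 220  16  17 148] [340.8 227.6] z.075 [ 0.4791 -0.0936  0.075 ] z.05 [ 0.4829 -0.0965  0.05  ]
[309 228   5   5  25] [311. 230.] z.075 [ 0.4717 -0.0123  0.075 ] z.05 [ 0.4754 -0.0138  0.05  ]
clock: 45.9
ee_pos: [0.4626, -0.321, 0.0783]
eef_rot: [-2.929, -1.136, 0.0]
contact_force: [-3.2, 3.0, 1.1]
grip_width: 0.155
finger_force: 30.0
t 45.9 pos [ 0.4626 -0.321   0.0783] yaw -0.831 F [-3.2  3.   1.1] g 0.155 30.000112429261208 q [-0.82  0.57  1.49 -0.    1.09  0.01]
```

```bash
python3 -m creep '[[[1,0,0,0,-0.1],[1,0,0,0,-0.1],[1,0,0,0,-0.1],[1,0,0,0,-0.1],[1,0,0,0,-0.1],[1,0,0,0,-0.1],[1,0,0,0,-0.05],[1,0,0,0,0],[1,0,0,0,0]]]'; python3 -c "from h import *;st()";python3 -m creep '[[[1,0,0,-3,0],[1,0,0,-3,0],[1,0,0,-3,0],[1,0,0,-3,0],[1,0,0,-2,0],[1,0,0,-1,0],[1,0,0,-1,0],[1,0,0,-1,0],[1,0,0,0,0],[1,0,0,0,0]]]'; python3 -c "from h import *;st()"
```

```text
clock: 46.65
ee_pos: [0.4625, -0.3208, 0.0783]
eef_rot: [-3.138, -0.144, 0.0]
contact_force: [-3.4, 3.7, 3.5]
grip_width: 0.158
finger_force: 30.0
t 46.65 pos [ 0.4625 -0.3208  0.0783] yaw -1.479 F [-3.4  3.7  3.5] g 0.158 30.00067755114287 q [-0.82  0.57  1.49  0.    1.09  0.66]
clock: 47.48
ee_pos: [0.4628, -0.321, 0.0647]
eef_rot: [3.136, 0.145, 0.002]
contact_force: [-9.8, 11.3, 33.9]
grip_width: 0.156
finger_force: 30.0
t 47.48 pos [ 0.4628 -0.321   0.0647] yaw -1.479 F [-9.8 11.3 33.9] g 0.156 30.00571198761463 q [-0.82  0.58  1.5  -0.    1.05  0.66]
```

Release, rise, swing aside and take the last look.

```bash
python3 -m creep '[[[1,0,0,2.5,0],[-1,0,0,0,0],[-1,0,0,0,0],[-1,0,0,0,0],[-1,0,0,0,0],[-1,0,0,0,0],[-1,0,0,20,0],[-1,0,0,40,0],[-1,0,0,40,0],[-1,0,0,40,0]]]';python3 -m creep '[[[-1,-15,-15,30,0],[-1,-20,-15,20,0],[-1,-25,-15,0,0],[-1,-25,-15,0,0],[-1,-25,-15,0,0],[-1,-20,-10,0,0],[-1,-10,-5,0,0],[-1,0,0,0,0],[-1,0,0,0,0]]]';python3 -c "from h import *
st();pots();d=snap('top');w=snap('wrist')
o=np.hstack([cv2.resize(d['frame'][120:290,150:460],(465,255),interpolation=cv2.INTER_CUBIC),cv2.resize(w['frame'],(335,255))]);s=snap('side')['frame']
p=np.zeros((330,800,3),np.uint8);p[:,:440]=cv2.resize(s,(440,330));p[:,440:]=cv2.resize(s[170:390,200:440],(360,330));cv2.imwrite('pics/c10.png',np.vstack([o,p]))"
```

```text
clock: 48.32
ee_pos: [0.4625, -0.3209, 0.205]
eef_rot: [-3.138, -0.141, 0.001]
contact_force: [0.1, -0.4, 0.2]
grip_width: 0.812
finger_force: 0.0
clock: 49.07
ee_pos: [0.323, -0.411, 0.2535]
eef_rot: [-3.138, -0.14, -0.001]
contact_force: [-0.5, 0.2, 0.3]
grip_width: 0.999
finger_force: 0.0
t 49.07 pos [ 0.323  -0.411   0.2535] yaw -1.482 F [-0.5  0.2  0.3] g 0.999 0.0 q [-1.13  0.32  1.34  0.    1.48  0.35]
[314 175  20  17 271] [324.2 183.2] z.075 [ 0.6034 -0.0493  0.075 ] z.05 [ 0.6095 -0.0515  0.05  ]
[251 217  20  19 263] [260.1 225.4] z.075 [0.4833 0.127  0.075 ] z.05 [0.4872 0.1281 0.05  ]
[309 221  19  18 272] [318.6 229.4] z.075 [ 0.4737 -0.0331  0.075 ] z.05 [ 0.4774 -0.035   0.05  ]
```

View pics/c10.png

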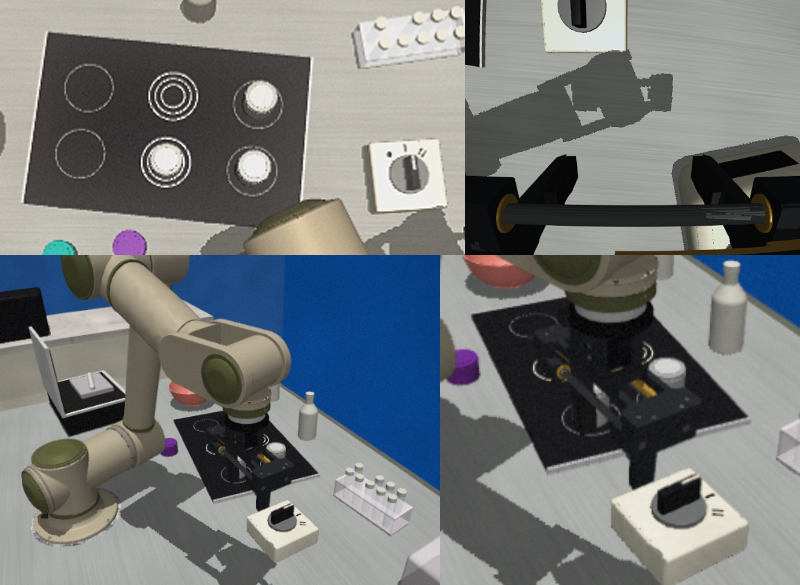

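All three pots sit within 5 mm of their place centres, inside the rings. The knob points at the single bar, and the robot is clear of everything.

```bash
python3 -c "from rig import manip;print(manip.sign_off())"
```

```text
the job is handed in; nothing more can be done
None
```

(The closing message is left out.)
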